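# Find the rocking cable-outlet cover and press it home

### The job

One of the four off-white covers in the two cable-outlet modules on the mailroom desk has not been pushed home: press lightly with the fingertips near a side of the covers, one after another, until you find the one that rocks, and rock it visibly. Then press that cover down in its middle until it is fully home and level like the others, and move away. Do not lift or pry any cover out, and leave everything else on the desk where it is.

Things in the scene. Friction and masses are not known exactly. Their poses are not given: they have to be found in the camera images.
- module_left: dark grey metal module screwed to the desk on the robot's left (+y), 216 (x) x 116 (y) x 45 mm high, two square 82 mm openings in its top, centred 52 mm either way along its x. Origin: centre of its underside; turned about the vertical only. 1 to 5 N on the loose cover 30 mm from its middle, towards a side, tilts it about 0.1 rad; let go, it comes level. Home covers stay level.
- module_right: dark grey metal module screwed to the desk on the robot's right (-y), 216 (x) x 116 (y) x 45 mm high, two square 82 mm openings in its top, centred 52 mm either way along its x. Origin: centre of its underside; turned about the vertical only. The loose cover rides on a stiff 16 mm wide stud under its middle: 7 to 10 N down on the middle drives it the 3 mm home, where it stays.
- cover_1: square off-white plastic cover 80 x 80 x 12 mm, dark dot at the middle of its top, loose in the left module's opening centred at -52 mm along the module's x. Origin: centre of its underside, z up. Fully home: level, underside 36 mm and top 48 mm above the desk (3 mm proud of the module). One of the four, alike to the eye and a different one each time, is not home: it lies level but 3 mm higher and rocks.
- cover_2: square off-white plastic cover 80 x 80 x 12 mm, dark dot at the middle of its top, loose in the left module's opening centred at +52 mm along the module's x. Origin: centre of its underside, z up. Fully home: level, underside 36 mm and top 48 mm above the desk (3 mm proud of the module). One of the four, alike to the eye and a different one each time, is not home: it lies level but 3 mm higher and rocks.
- cover_3: square off-white plastic cover 80 x 80 x 12 mm, dark dot at the middle of its top, loose in the right module's opening centred at -52 mm along the module's x. Origin: centre of its underside, z up. Fully home: level, underside 36 mm and top 48 mm above the desk (3 mm proud of the module). One of the four, alike to the eye and a different one each time, is not home: it lies level but 3 mm higher and rocks.
- cover_4: square off-white plastic cover 80 x 80 x 12 mm, dark dot at the middle of its top, loose in the right module's opening centred at +52 mm along the module's x. Origin: centre of its underside, z up. Fully home: level, underside 36 mm and top 48 mm above the desk (3 mm proud of the module). One of the four, alike to the eye and a different one each time, is not home: it lies level but 3 mm higher and rocks.
- tape: roll of brown tape lying flat, ring 60 mm across, 24 mm high; origin at the centre of its underside; to be left alone
- stamp: red hand stamp standing upright, 36 mm across, 68 mm high; origin at the centre of its underside; to be left alone
- mouse: black computer mouse, 100 x 58 x 24 mm, long side along its x; origin at the centre of its underside; to be left alone
- envelopes: stack of white envelopes, 110 x 210 x 60 mm, long side along its y; origin at the centre of its underside; to be left alone
- mug: blue mug, 80 mm across, 95 mm high, handle at its +y; origin at the centre of its underside; to be left alone
- stapler: red and black stapler, 150 x 35 x 49 mm, long side along its x; origin at the centre of its underside; to be left alone
- grey_box: grey card box, 90 x 130 x 45 mm, long side along its y; origin at the centre of its underside; to be left alone

How it is judged (in metres and radians):
On the way, in this order (a step that is already met when the one before it is completed fails the run):
1. the loose cover has been rocked by a press of the fingertips (tilted more than 0.04 rad under them) (((angle between cover_1's own z axis and vertical above 0.04 rad and contact force between the fingers and cover_1 above 0.3 N) or (angle between cover_2's own z axis and vertical above 0.04 rad and contact force between the fingers and cover_2 above 0.3 N) or (angle between cover_3's own z axis and vertical above 0.04 rad and contact force between the fingers and cover_3 above 0.3 N) or (angle between cover_4's own z axis and vertical above 0.04 rad and contact force between the fingers and cover_4 above 0.3 N))), for 0.1 s.
2. all four covers are home and level in their openings (z of cover_1 in the frame of module_left between 0.0335 and 0.0373 m and angle between each of cover_1, cover_2, cover_3, cover_4's own z axis and vertical below 0.03 rad and linear speed of each of cover_1, cover_2, cover_3, cover_4 below 0.02 m/s and x of cover_1 in the frame of module_left between -0.056 and -0.048 m and y of cover_1 in the frame of module_left between -0.004 and 0.004 m and z of cover_2 in the frame of module_left between 0.0335 and 0.0373 m and x of cover_2 in the frame of module_left between 0.048 and 0.056 m and y of cover_2 in the frame of module_left between -0.004 and 0.004 m and z of cover_3 in the frame of module_right between 0.0335 and 0.0373 m and x of cover_3 in the frame of module_right between -0.056 and -0.048 m and y of cover_3 in the frame of module_right between -0.004 and 0.004 m and z of cover_4 in the frame of module_right between 0.0335 and 0.0373 m and x of cover_4 in the frame of module_right between 0.048 and 0.056 m and y of cover_4 in the frame of module_right between -0.004 and 0.004 m), for 0.2 s.
At the end, for the whole second after the job is handed in: All four covers lie still in their own openings, within 4 mm sideways, level within 0.03 rad and down to within 1.3 mm of fully home; the other things on the desk are within 30 mm of where they stood (all of step 2 and distance of each of tape, stamp, mouse, envelopes, mug, stapler, grey_box from where it was at the start of the episode below 0.03 m); the robot touches nothing.
It fails at once if a cover is lifted (its middle more than 12 mm above home) (z of any of cover_1, cover_2 in the frame of module_left above 0.048 m or z of any of cover_3, cover_4 in the frame of module_right above 0.048 m).
It fails at once if a bystander is shifted by more than 30 mm (distance of any of tape, stamp, mouse, envelopes, mug, stapler, grey_box from where it was at the start of the episode above 0.03 m).
It also fails if it takes over 64 s, if anything falls off the work surface, if the arm or the gripper's body presses on something with over 40 N, if the wrist force passes 120 N, or if a joint passes its speed limit or range.

### The arm

A 6-joint arm with a two-finger parallel gripper is mounted at the origin on the work surface. World frame = base frame: x ahead of the robot, y to its left, z up, the work surface at z = 0. Lengths are in m, angles in degrees, forces in N, time in s.
With the tool pointing down it reaches from about 0.4 to 0.825 m from the base axis. Payload 7 kg.
Tool frame: the origin (TCP) lies at the very end of the fingers, on their centre line; the grasp point (between the pads) lies 19 mm behind it; x points along the fingers, y is the direction in which the jaws open and shut, and the axes are right-handed (so a half turn about x gives the same grasp; the last joint's range is limited). The gripper opens to 88 mm and grips with 3 to 60 N. Pads are 19 mm wide; open, the fingers measure 130 mm over their backs; the gripper's body (78 mm by 193 mm) begins 47 mm behind the grasp point.
Start: joints at [88.069, 20.546, 0.682, 0, -70.136, -16.507], TCP at [0.213, 0.64, 0.227] pointing down, gripper open.
Joint ranges: [-176.03, 176.03], [-82.01, 121.73], [-58.28, 71.71], [-173.87, 95.51], [-174.79, -0.11], [-173.66, 173.66]. Speed limits (degrees/s): [136.94, 136.94, 172.46, 180, 180, 180].

### API

Orientations are given as [roll, pitch, yaw] about the fixed x, y, z axes, in that order (R = Rz(yaw) Ry(pitch) Rx(roll)).
In Python, from plant import monitor, eyes, ticket gives the robot as it stands. The module is installed in compiled form; this text tells all that it offers.
- The arm moves only by the shell command python3 -m crank 'ROWS'. ROWS is JSON, a list of rows, each an object with "linear": the shift along the world's x, y, z in units of 60 mm (1.0 is 60 mm), a list of three; "rot": the turn, a rotation vector about the world's x, y, z in units of 5 degrees (1.0 is 5 degrees), a list of three; "hand": the opening, from 0 (shut) to 1 (fully open). In form: [{"linear": [tx, ty, tz], "rot": [ax, ay, az], "hand": hand}, ...]. A call has 1 to 20 rows; each row shifts and turns the pose as measured when the row begins; what a row does not reach is not made up. A row lasts 1/8 s, in which the tool goes at most 62.5 mm and 10.7 degrees, less where a joint would pass 70% of its speed; a pose out of reach is approached as far as the arm can. A call is refused whole if a number of a shift passes 1 or a number of a turn 1, either way. A call with a gripper value outside its range is refused whole. The fingers move at their own pace and stop on an object; the grip force is fixed at half the most. Time passes only in rows, so rows that do not move let the fingers close. It gives the time, the measured TCP pose, the force and the opening at its end, in the units of the state.
- monitor.get_obs(): the state, without advancing time (a new reading comes with each control period).
- eyes.snapshot(name): name is "scene" or "top"; returns a dict with "image" (400x640x3 uint8, red, green, blue), "depth" (400x640 float32, m along the optical axis (not along the pixel's ray), 0 where there is no reading), "K" (3x3 intrinsics, pixels), "camera_from_world" (4x4, takes a point from world to camera coordinates). Camera axes: x right, y up, looking along -z (the intrinsics and any distortion apply to the point x, -y, -z); pixel columns grow to the right and rows downward; lengths in m; the calibration is good to about 2 mm. A picture is of the moment at which its call begins.
- ticket.close_job(): hands the job in, once; it reports no verdict.
The state is a dict: "clock": time; "joint_pos": joint angles; "qvel": joint speeds; "tau": joint torques, N m; "tool_pos": TCP position; "orientation": TCP orientation; "force": force on the tool from outside, world axes, zero at the start; "moment": the same for the moment, N m; "opening": finger opening in m.
Only numpy, scipy, OpenCV 4.12 (cv2) and the standard library are available. Lean on these libraries where they do the work, as an engineer would, in place of code of your own. Each camera call takes 0.05 s, during which the arm holds its last target.

## Working session

There is one attempt and no reset: what is moved stays moved. The work goes in short steps, Python scripts to look and compute and a shell command to move; the robot and the scene stay as the last step left them, time stands still between calls to the robot, and variables do not carry over. Pictures are saved under pics/ and viewed, and the job is handed in when it is done.

```bash
mkdir -p pics; cat > h.py <<'E'
import numpy as np,cv2
from plant import monitor, eyes, ticket
def snap(n,f=None):
    s=eyes.snapshot(n)
    if f: cv2.imwrite('pics/'+f,cv2.cvtColor(s['image'],cv2.COLOR_RGB2BGR))
    return s
def ray(s,uv,z):
    K=s['K'];T=np.linalg.inv(s['camera_from_world'])
    p=np.linalg.solve(K,np.array([uv[0],uv[1],1.0]));d=T[:3,:3]@np.array([p[0],-p[1],-p[2]]);o=T[:3,3]
    return o+d*(z-o[2])/d[2]
def obs():
    o=monitor.get_obs()
    for k in('clock','joint_pos','tool_pos','orientation','force','opening'):print(k,np.round(o[k],4))
E
python3 - <<'E'
from h import *
obs()
for n in('scene','top'):
    s=snap(n,n+'0.png');print(n,s['K'].tolist(),np.round(s['camera_from_world'],3).tolist())
E
```

```text
clock 0.0
joint_pos [ 8.80701e+01  2.05912e+01  6.33400e-01 -1.93000e-02 -7.01347e+01
 -1.65062e+01]
tool_pos [0.2134 0.6399 0.2256]
orientation [  95.4195   89.9057 -103.0232]
force [ 0.0133 -0.8784 -0.5448]
opening 0.0876
scene [[384.62376229868096, 0.0, 320.04584358213225], [0.0, 384.62376229868096, 203.35448372177842], [0.0, 0.0, 1.0]] [[0.85, 0.527, -0.004, -0.488], [-0.391, 0.636, 0.666, 0.201], [0.354, -0.564, 0.746, -1.466], [0.0, 0.0, 0.0, 1.0]]
top [[380.24677462418424, 0.0, 316.7870190307284], [0.0, 380.24677462418424, 209.0957517569232], [0.0, 0.0, 1.0]] [[0.013, -1.0, 0.009, -0.031], [0.985, 0.015, 0.171, -0.578], [-0.171, 0.007, 0.985, -1.021], [0.0, 0.0, 0.0, 1.0]]
```

View pics/scene0.png

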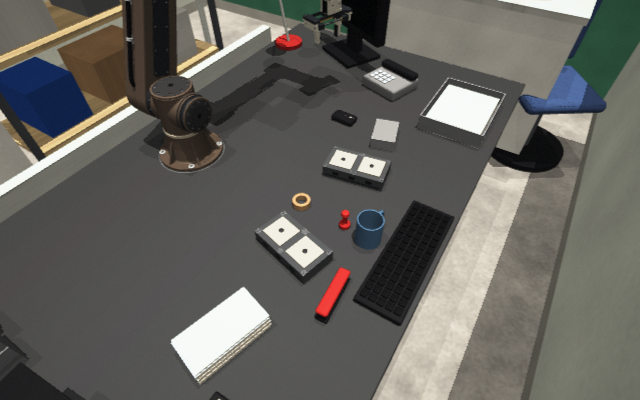

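View pics/top0.png

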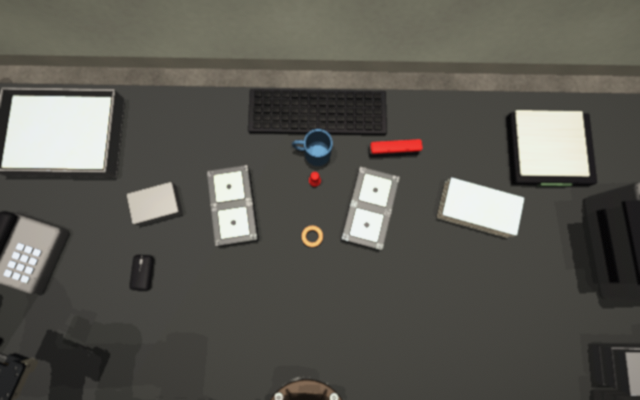

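The top view shows four off-white covers with dots at about (229,186), (233,222) on the left module and (375,190), (367,225) on the right. Mug, stamp and tape sit between the modules. Next I'll measure them.

```bash
python3 - <<'E'
from h import *
S={n:snap(n) for n in('top','scene')}
seeds={'top':{1:(233,222),2:(229,186),3:(367,225),4:(375,190)},'scene':{1:(343,159),2:(371,166),3:(281,230),4:(305,251)}}
for n in S:
    s=S[n];im=s['image'].astype(int);m=((im.min(2)>150)).astype(np.uint8)
    cs,_=cv2.findContours(m,cv2.RETR_EXTERNAL,cv2.CHAIN_APPROX_NONE)
    for k,sd in seeds[n].items():
        c=[c for c in cs if cv2.pointPolygonTest(c,sd,False)>=0]
        if not c: print(n,k,'none');continue
        c=c[0];M=cv2.moments(c);uv=(M['m10']/M['m00'],M['m01']/M['m00'])
        w=np.array([ray(s,p[0],.048)[:2] for p in c],np.float32)
        r=cv2.minAreaRect(w*1000)
        mm=np.zeros(m.shape,np.uint8);cv2.drawContours(mm,[c],-1,1,-1);mm=cv2.erode(mm,np.ones((5,5)))
        v,u=np.nonzero(mm);d=s['depth'][v,u]
        K=s['K'];P=np.stack([(u-K[0,2])/K[0,0]*d,-(v-K[1,2])/K[1,1]*d,-d,np.ones_like(d)])
        W=np.linalg.inv(s['camera_from_world'])@P
        print(n,k,np.round(uv,1),'ray',np.round(ray(s,uv,.048),4),'rect',np.round(r[0],1),np.round(r[1],1),round(r[2],1),'depth xyz',np.round(np.median(W[:3],1),4),np.round(W[2].std(),4),len(d))
E
```

```text
top 1 [234.1 221.8] ray [0.5388 0.2082 0.048 ] rect [547.  205.4] [114.5  98.2] 9.6 depth xyz [0.5358 0.2099 0.0476] 0.1176 639
top 2 [228.4 186.2] ray [0.6405 0.2298 0.048 ] rect [640.9 229.8] [82.6 83.7] 9.5 depth xyz [0.64   0.2291 0.0508] 0.0611 594
top 3 [364.6 224.7] ray [ 0.5357 -0.1574  0.048 ] rect [ 539.2 -162.6] [113.7 118.1] 75.8 depth xyz [ 0.5327 -0.1584  0.0477] 0.0679 726
top 4 [374.4 189.3] ray [ 0.6381 -0.1864  0.048 ] rect [ 643.9 -181.9] [97.6 94.8] 76.0 depth xyz [ 0.6362 -0.1876  0.0481] 0.002 585
scene 1 [343.  159.1] ray [0.539  0.2101 0.048 ] rect [537.8 211.1] [80.8 80.2] 10.2 depth xyz [0.54   0.2093 0.0488] 0.068 178
scene 2 [371.3 165.9] ray [0.6401 0.2309 0.048 ] rect [639.5 231.4] [80.7 79.7] 10.4 depth xyz [0.6413 0.228  0.0512] 0.002 197
scene 3 [280.9 230.5] ray [ 0.5381 -0.1637  0.048 ] rect [ 537.2 -162.6] [79.9 80.8] 75.9 depth xyz [ 0.5384 -0.1642  0.0486] 0.0495 337
scene 4 [304.4 251.3] ray [ 0.639  -0.1893  0.048 ] rect [ 638.2 -188.3] [80.3 80.2] 75.5 depth xyz [ 0.6391 -0.1898  0.0482] 0.0457 395
```

Depth from both cameras puts cover_2 about 3 mm higher than the others, so I'll probe it first. Next, the shift needed and the tool's jaw axis.

```bash
cat >> h.py <<'E'
from scipy.spatial.transform import Rotation as R
def st():
    o=monitor.get_obs();r=R.from_euler('xyz',o['orientation'],degrees=True).as_matrix()
    print('t',round(o['clock'],3),'p',np.round(o['tool_pos'],4),'x',np.round(r[:,0],3),'y',np.round(r[:,1],3),'yaw_y',round(np.degrees(np.arctan2(r[1,1],r[0,1])),2),'F',np.round(o['force'],2),'op',round(float(o['opening']),4),'q',np.round(o['joint_pos'],1))
    return o,r
E
python3 - <<'E'
from h import *
o,r=st()
e=np.array([.634,.259])-o['tool_pos'][:2];print(e*1000/60)
E
```

```text
t 0.2 p [0.2134 0.6401 0.226 ] x [-0.    -0.001 -1.   ] y [-0.316 -0.949  0.001] yaw_y -108.44 F [-0.99  0.26 -1.11] op 0.0878 q [ 88.1  20.6   0.7  -0.  -70.1 -16.5]
[ 7.00966912 -6.35084614]
```

```bash
python3 -m crank '[{"linear":[0.5,-0.5,0],"rot":[0,0,0.8],"hand":0},{"linear":[0.5,-0.5,0],"rot":[0,0,0.8],"hand":0},{"linear":[0.5,-0.5,0],"rot":[0,0,0.8],"hand":0},{"linear":[0.5,-0.5,0],"rot":[0,0,0.8],"hand":0},{"linear":[0.5,-0.5,0],"rot":[0,0,0.8],"hand":0},{"linear":[0.5,-0.5,0],"rot":[0,0,0.8],"hand":0},{"linear":[0.5,-0.5,0],"rot":[0,0,0.8],"hand":0},{"linear":[0.5,-0.5,0],"rot":[0,0,0.4],"hand":0},{"linear":[0.5,-0.5,0],"rot":[0,0,0],"hand":0},{"linear":[0.5,-0.5,0],"rot":[0,0,0],"hand":0}]'; python3 - <<'E'
from h import *
o,r=st()
e=np.array([.6126,.2239])-o['tool_pos'][:2];print(e*1000/60)
E
```

```text
clock: 1.45
tool_pos: [0.5187, 0.3312, 0.2237]
orientation: [80.4, 89.8, -86.7]
force: [-0.5, 0.4, 1.0]
opening: 0.0002
t 1.45 p [0.5187 0.3312 0.2237] x [ 0.    -0.004 -1.   ] y [ 0.223 -0.975  0.004] yaw_y -77.11 F [-0.51  0.36  1.  ] op 0.0002 q [ 50.8  15.2  -7.4   0.2 -67.6  52. ]
[ 1.56573518 -1.7886138 ]
```

```bash
python3 -m crank '[{"linear":[0.5,-0.55,-0.3],"rot":[0,0,0],"hand":0},{"linear":[0.5,-0.55,-0.5],"rot":[0,0,0],"hand":0},{"linear":[0.45,-0.55,-0.6],"rot":[0,0,0],"hand":0},{"linear":[0.1,-0.1,-0.5],"rot":[0,0,0],"hand":0},{"linear":[0,0,-0.3],"rot":[0,0,0],"hand":0},{"linear":[0,0,0],"rot":[0,0,0],"hand":0}]'; python3 - <<'E'
from h import *
o,r=st()
e=np.array([.6126,.2239,.052])-o['tool_pos'];print(e*1000/60)
E
```

```text
clock: 2.2
tool_pos: [0.616, 0.219, 0.0873]
orientation: [76.6, 89.8, -90.8]
force: [0.4, -0.8, 1.4]
opening: 0.0005
t 2.2 p [0.616  0.219  0.0873] x [-0.    -0.003 -1.   ] y [ 0.219 -0.976  0.003] yaw_y -77.37 F [ 0.39 -0.78  1.38] op 0.0005 q [ 36.7  25.1 -11.9   0.2 -53.1  65.8]
[-0.05641386  0.08158343 -0.5886405 ]
```

```bash
python3 -m crank '[{"linear":[-0.06,0.08,-0.25],"rot":[0,0,0],"hand":0},{"linear":[0,0,-0.25],"rot":[0,0,0],"hand":0},{"linear":[0,0,0],"rot":[0,0,0],"hand":0},{"linear":[0,0,0],"rot":[0,0,0],"hand":0}]'; python3 - <<'E'
from h import *
o,r=st()
e=np.array([.6126,.2239,.052])-o['tool_pos'];print(e*1000/60)
snap('scene','s1.png');snap('top','t1.png')
E
```

```text
clock: 2.7
tool_pos: [0.6127, 0.2258, 0.0575]
orientation: [131.8, 89.8, -35.5]
force: [0.5, -0.1, 0.8]
opening: 0.0004
t 2.7 p [0.6127 0.2258 0.0575] x [ 0.002 -0.002 -1.   ] y [ 0.22  -0.975  0.002] yaw_y -77.27 F [ 0.48 -0.11  0.75] op 0.0004 q [ 37.4  26.7 -13.8   0.2 -49.4  65.2]
[-0.00124441 -0.03152301 -0.09083773]
```

View pics/s1.png

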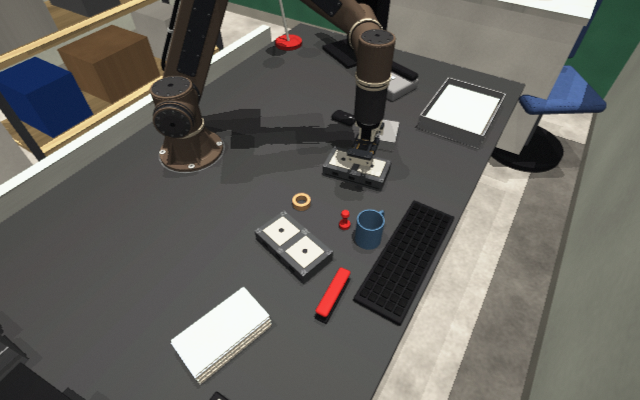

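View pics/t1.png

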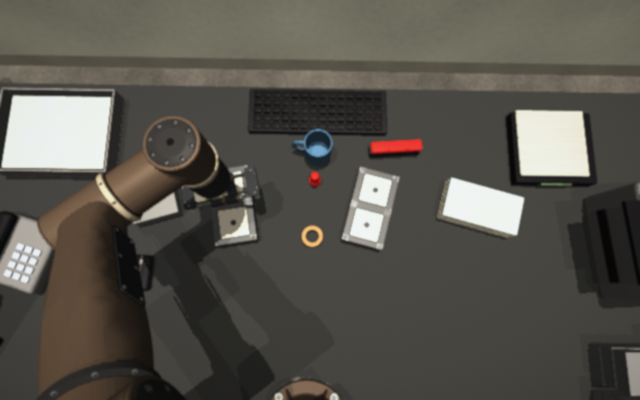

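The fingertips are over cover_2's near side (about (365,150) in scene) and clear of everything else. I'll press down gently now.

```bash
python3 -m crank '[{"linear":[0,0,-0.07],"rot":[0,0,0],"hand":0},{"linear":[0,0,-0.03],"rot":[0,0,0],"hand":0},{"linear":[0,0,0],"rot":[0,0,0],"hand":0}]'; python3 -m crank '[{"linear":[0,0,-0.03],"rot":[0,0,0],"hand":0},{"linear":[0,0,0],"rot":[0,0,0],"hand":0}]'; python3 -c "
from h import *
st()"
```

```text
clock: 3.18
tool_pos: [0.6131, 0.2258, 0.052]
orientation: [154.4, 89.8, -12.9]
force: [-0.4, -0.6, 0.4]
opening: -0.0001
clock: 3.42
tool_pos: [0.6131, 0.2258, 0.0502]
orientation: [154.5, 89.8, -12.8]
force: [-0.3, 0.3, 1.0]
opening: 0.0007
t 3.425 p [0.6131 0.2258 0.0502] x [ 0.004 -0.001 -1.   ] y [ 0.22  -0.975  0.002] yaw_y -77.29 F [-0.32  0.3   0.97] op 0.0007 q [ 37.4  27.2 -14.2   0.2 -48.5  65.2]
```

```bash
python3 -m crank '[{"linear":[0,0,-0.025],"rot":[0,0,0],"hand":0},{"linear":[0,0,0],"rot":[0,0,0],"hand":0}]';  python3 -m crank '[{"linear":[0,0,-0.02],"rot":[0,0,0],"hand":0},{"linear":[0,0,0],"rot":[0,0,0],"hand":0}]'; python3 -c "
from h import *
st();snap('scene','s2.png')"
```

```text
clock: 3.68
tool_pos: [0.6133, 0.2259, 0.0498]
orientation: [158.2, 89.7, -9.1]
force: [-1.1, -0.5, 1.1]
opening: 0.0003
clock: 3.92
tool_pos: [0.6134, 0.2259, 0.0495]
orientation: [160.7, 89.7, -6.5]
force: [-0.4, -0.3, 1.9]
opening: 0.0003
t 3.925 p [0.6134 0.2259 0.0495] x [ 0.005 -0.001 -1.   ] y [ 0.221 -0.975  0.002] yaw_y -77.25 F [-0.42 -0.34  1.95] op 0.0003 q [ 37.4  27.2 -14.2   0.3 -48.3  65.2]
```

```bash
python3 -m crank '[{"linear":[0,0,-0.05],"rot":[0,0,0],"hand":0},{"linear":[0,0,-0.05],"rot":[0,0,0],"hand":0}]';  python3 -m crank '[{"linear":[0,0,-0.06],"rot":[0,0,0],"hand":0},{"linear":[0,0,-0.06],"rot":[0,0,0],"hand":0}]'; python3 -c "
from h import *
st();snap('scene','s3.png')"
```

```text
clock: 4.22
tool_pos: [0.6142, 0.226, 0.0481]
orientation: [161.6, 89.6, -5.5]
force: [-15.5, -1.1, 33.4]
opening: 0.0008
clock: 4.47
tool_pos: [0.6142, 0.226, 0.0482]
orientation: [162.8, 89.4, -4.3]
force: [-13.5, -2.2, 30.2]
opening: 0.0003
t 4.475 p [0.6142 0.226  0.0482] x [ 0.01  -0.001 -1.   ] y [ 0.225 -0.974  0.003] yaw_y -77.02 F [-13.46  -2.19  30.22] op 0.0003 q [ 37.5  27.2 -14.6   0.5 -47.8  65.1]
```

The force reached 30 N at the tilt stop, firmer than I intended. I'll back off straight away and check whether the cover springs level at the high position.

```bash
cat >> h.py <<'E'
def heights(n='top'):
    # plane fit to depth points in a 70mm square round each cover's middle
    C={1:(.539,.209),2:(.640,.2295),3:(.5375,-.1635),4:(.6385,-.1885)}
    s=snap(n);v,u=np.mgrid[:400,:640];d=s['depth'];K=s['K']
    P=np.stack([(u-K[0,2])/K[0,0]*d,-(v-K[1,2])/K[1,1]*d,-d,np.ones_like(d)]).reshape(4,-1)
    W=(np.linalg.inv(s['camera_from_world'])@P)[:3];br=s['image'].min(2).ravel()
    for k,c in C.items():
        a=np.radians(11.7 if k<3 else -14.2);q=W[:2]-np.array(c)[:,None]
        lx=np.cos(a)*q[0]+np.sin(a)*q[1];ly=-np.sin(a)*q[0]+np.cos(a)*q[1]
        m=(abs(lx)<.035)&(abs(ly)<.035)&(abs(W[2]-.05)<.009)&(d.ravel()>0)
        if m.sum()<40: print(n,k,'few',m.sum());continue
        A=np.c_[np.ones(m.sum()),lx[m],ly[m]];z=W[2][m]
        f=np.linalg.lstsq(A,z,rcond=None)[0]
        g=abs(z-A@f)<.004;f=np.linalg.lstsq(A[g],z[g],rcond=None)[0]
        print(n,k,m.sum(),'z',round(f[0],4),'slopes',np.round(f[1:],3),'med',round(np.median(z),4))
E
python3 -c "
from h import *
heights('scene');heights('top')"
python3 -m crank '[{"linear":[0,0,0.05],"rot":[0,0,0],"hand":0},{"linear":[0,0,0],"rot":[0,0,0],"hand":0}]'; python3 -c "
from h import *
st();heights('scene');heights('top')"
```

```text
scene 1 202 z 0.0484 slopes [ 0.002 -0.002] med 0.0485
scene 2 187 z 0.0481 slopes [ 0.005 -0.014] med 0.0484
scene 3 441 z 0.0484 slopes [-0.001 -0.005] med 0.0483
scene 4 499 z 0.0486 slopes [-0.006  0.002] med 0.0485
top 1 617 z 0.0478 slopes [-0.004  0.002] med 0.0478
top 2 80 z 0.0482 slopes [-0.02   0.026] med 0.0474
top 3 617 z 0.0481 slopes [-0.002  0.006] med 0.0481
top 4 580 z 0.048 slopes [-0.005  0.001] med 0.048
clock: 4.88
tool_pos: [0.6146, 0.2264, 0.0521]
orientation: [169.9, 89.3, 2.9]
force: [-0.4, 1.5, -0.1]
opening: 0.0004
t 4.875 p [0.6146 0.2264 0.0521] x [ 0.012  0.001 -1.   ] y [ 0.225 -0.974  0.002] yaw_y -77.02 F [-0.42  1.47 -0.11] op 0.0004 q [ 37.5  26.9 -14.4   0.5 -48.1  65.2]
scene 1 207 z 0.0483 slopes [-0.013  0.007] med 0.0483
scene 2 192 z 0.0483 slopes [ 0.004 -0.006] med 0.0483
scene 3 435 z 0.0486 slopes [ 0.002 -0.006] med 0.0486
scene 4 498 z 0.0483 slopes [-0.001 -0.005] med 0.0484
top 1 622 z 0.0478 slopes [0.001 0.009] med 0.0478
top 2 82 z 0.045 slopes [-0.005 -0.095] med 0.0479
top 3 613 z 0.0478 slopes [-0.002 -0.005] med 0.0478
top 4 581 z 0.0479 slopes [ 0.002 -0.   ] med 0.0479
```

```bash
python3 -c "
import cv2
a=cv2.imread('pics/s3.png')[120:210,300:420];cv2.imwrite('pics/s3c.png',cv2.resize(a,None,fx=6,fy=6,interpolation=cv2.INTER_CUBIC))"
```

```text
(no output)
```

View pics/s3c.png

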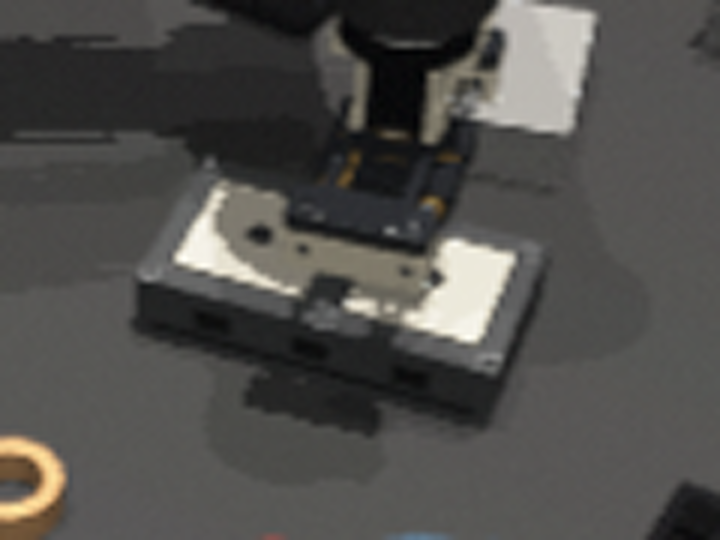

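Cover_2 is now level at 0.048, where both cameras read 0.051 before, so the last hard press drove it home. I need to know whether it really rocked during the earlier light press (z 0.0502→0.0495 at 1–2 N). I'll compare the saved pictures.

```bash
python3 - <<'E'
from h import *
import cv2
g={n:cv2.imread(f'pics/{n}.png') for n in('s1','s2','s3')}
crop=lambda a:cv2.resize(a[145:195,315:400],None,fx=4.6,fy=4.6,interpolation=cv2.INTER_CUBIC)
rows=[np.hstack([crop(g['s1']),crop(g['s2'])]),np.hstack([crop(g['s3']),crop(np.clip(128+2*(g['s2'].astype(int)-g['s3']),0,255).astype(np.uint8))])]
cv2.imwrite('pics/cmp.png',np.vstack(rows))
# subpixel: far (+x) edge of cover 2 in scene: sample brightness along the projected module x axis near that edge
s=snap('scene');T=s['camera_from_world'];K=s['K']
a=np.radians(11.7);ex=np.array([np.cos(a),np.sin(a),0]);ey=np.array([-np.sin(a),np.cos(a),0])
g['now']=cv2.cvtColor(s['image'],cv2.COLOR_RGB2BGR);g['s0']=cv2.imread('pics/scene0.png')
def px(p):
    c=(T@np.r_[p,1])[:3];return K[:2,:2]@np.array([c[0]/-c[2],-c[1]/-c[2]])+K[:2,2]
for side in(1,-1):
  for n in('s0','s1','s2','s3','now'):
    im=g[n].min(2).astype(np.float32);E=[]
    for t in np.linspace(-.032,.032,30):
        ds=np.linspace(.030,.050,60)
        q=np.array([px(np.array([.640,.2295,.048])+(ex*d*(1 if side>0 else 0)+ey*t if side>0 else ex*t-ey*d)) for d in ds],np.float32)
        v=cv2.remap(im,q[:,0].reshape(1,-1),q[:,1].reshape(1,-1),cv2.INTER_LINEAR)[0]
        if v[:8].min()<180: continue
        i=np.nonzero(v<140)[0]
        if len(i): E.append(ds[i[0]])
    print('edge +x' if side>0 else 'edge -y',n,len(E),np.round(np.mean(E)*1e3,2) if E else None,np.round(np.std(E)*1e3,2) if E else None)
E
```

```text
edge +x s0 30 40.98 0.78
edge +x s1 30 40.92 0.65
edge +x s2 30 39.83 0.64
edge +x s3 30 41.73 0.64
edge +x now 30 41.73 0.64
edge -y s0 30 38.99 0.78
edge -y s1 19 39.21 1.04
edge -y s2 17 39.05 0.66
edge -y s3 17 42.56 1.14
edge -y now 17 42.56 1.17
```

View pics/cmp.png

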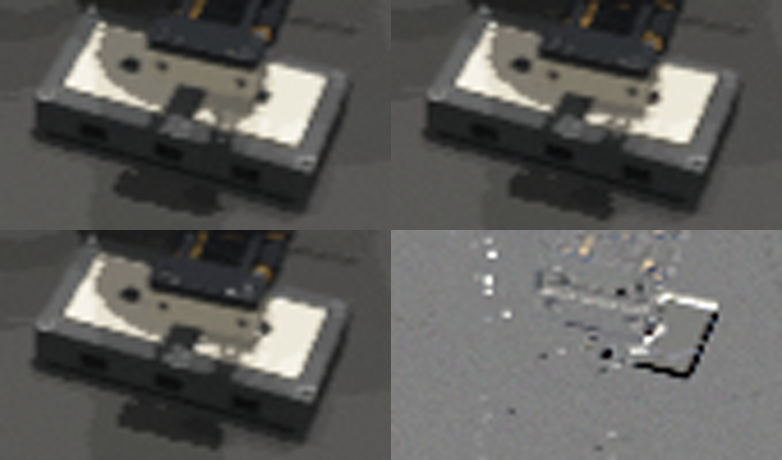

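The pictures settle it. In s2, under the light press, the far edge rose (shift −1.1 mm, about 4 mm rise or 0.1 rad) while the cover was still high. In s3 the edges dropped to home. So it rocked first and then went home. I'll now press the middle to make sure it is fully seated.

```bash
python3 -m crank '[{"linear":[0,0,0.1],"rot":[0,0,0],"hand":0},{"linear":[0.42,0.05,0.05],"rot":[0,0,0],"hand":0},{"linear":[0,0,0],"rot":[0,0,0],"hand":0},{"linear":[0,0,0],"rot":[0,0,0],"hand":0}]'; python3 -c "
from h import *
o,_=st();print((np.array([.640,.2295,.05])-o['tool_pos'])/.06)"
```

```text
clock: 5.52
tool_pos: [0.6391, 0.2287, 0.0594]
orientation: [154.6, 89.5, -12.4]
force: [-0.8, -0.3, -1.1]
opening: 0.0001
t 5.525 p [0.6391 0.2287 0.0594] x [ 0.008 -0.002 -1.   ] y [ 0.224 -0.975  0.004] yaw_y -77.04 F [-0.79 -0.26 -1.08] op 0.0001 q [ 36.3  28.5 -10.5   0.5 -50.7  66.4]
[ 0.01475253  0.01277461 -0.15639428]
```

```bash
python3 -m crank '[{"linear":[0.01,0.01,-0.1],"rot":[0,0,0],"hand":0},{"linear":[0,0,-0.06],"rot":[0,0,0],"hand":0},{"linear":[0,0,0],"rot":[0,0,0],"hand":0}]';  python3 -m crank '[{"linear":[0,0,-0.03],"rot":[0,0,0],"hand":0},{"linear":[0,0,-0.02],"rot":[0,0,0],"hand":0}]'; python3 -c "
from h import *
st()"
```

```text
clock: 5.9
tool_pos: [0.6385, 0.2291, 0.0487]
orientation: [148.4, 89.6, -18.6]
force: [-0.2, 0.2, 0.4]
opening: 0.0004
clock: 6.15
tool_pos: [0.6386, 0.2291, 0.0484]
orientation: [149.4, 89.5, -17.6]
force: [-3.4, -1.5, 8.1]
opening: 0.0005
t 6.15 p [0.6386 0.2291 0.0484] x [ 0.008 -0.003 -1.   ] y [ 0.226 -0.974  0.004] yaw_y -76.96 F [-3.38 -1.48  8.07] op 0.0005 q [ 36.4  29.1 -11.1   0.5 -49.5  66.3]
```

```bash
python3 -m crank '[{"linear":[0,0,-0.025],"rot":[0,0,0],"hand":0},{"linear":[0,0,-0.025],"rot":[0,0,0],"hand":0}]'; python3 -m crank '[{"linear":[0,0,0.3],"rot":[0,0,0],"hand":0},{"linear":[0,0,0.6],"rot":[0,0,0],"hand":0},{"linear":[0,0,0.8],"rot":[0,0,0],"hand":0},{"linear":[-0.3,0.5,0.6],"rot":[0,0,0],"hand":0},{"linear":[-0.4,0.6,0.2],"rot":[0,0,0],"hand":0},{"linear":[-0.5,0.6,0],"rot":[0,0,0],"hand":0},{"linear":[-0.5,0.6,0],"rot":[0,0,0],"hand":0},{"linear":[-0.5,0.6,0],"rot":[0,0,0],"hand":0},{"linear":[-0.5,0.5,0],"rot":[0,0,0],"hand":0},{"linear":[-0.4,0.4,0],"rot":[0,0,0],"hand":0},{"linear":[0,0,0],"rot":[0,0,0],"hand":0}]'; python3 -c "
from h import *
st();heights('scene');heights('top');snap('scene','s9.png');snap('top','t9.png')"
```

```text
clock: 6.4
tool_pos: [0.6386, 0.2291, 0.0483]
orientation: [151.6, 89.4, -15.3]
force: [-4.1, -1.4, 9.9]
opening: 0.0007
clock: 7.78
tool_pos: [0.4477, 0.4641, 0.2173]
orientation: [-171.1, 88.8, 22.0]
force: [0.1, 0.1, 1.2]
opening: 0.0005
t 7.775 p [0.4477 0.4641 0.2173] x [ 0.019  0.008 -1.   ] y [ 0.226 -0.974 -0.003] yaw_y -76.95 F [0.09 0.09 1.17] op 0.0005 q [ 63.8  17.4  -5.5   0.9 -66.2  38.9]
scene 1 267 z 0.0487 slopes [-0.007 -0.005] med 0.0486
scene 2 269 z 0.0485 slopes [-0.01  0.  ] med 0.0484
scene 3 436 z 0.0485 slopes [-0.004  0.007] med 0.0485
scene 4 488 z 0.0486 slopes [ 0.004 -0.   ] med 0.0486
top 1 614 z 0.0478 slopes [ 0.002 -0.   ] med 0.0478
top 2 589 z 0.0479 slopes [-0.002  0.005] med 0.0479
top 3 612 z 0.0481 slopes [0.    0.002] med 0.048
top 4 584 z 0.0478 slopes [-0.006 -0.004] med 0.0479
```

View pics/s9.png

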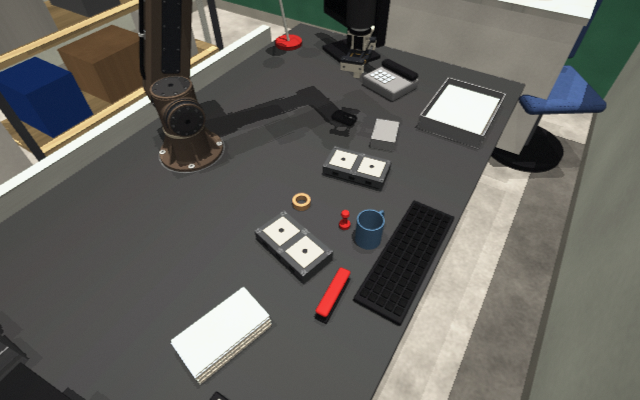

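View pics/t9.png

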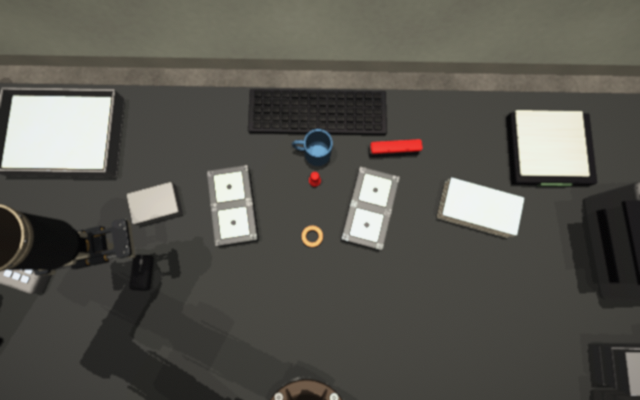

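All four covers are level at 48 mm, with the dots at the same pixels as at the start. The bystanders haven't moved, and the arm is well clear at z = 0.217. Handing in.

```bash
python3 -c "
from h import *
print(ticket.close_job())"
```

```text
the job is handed in; nothing more can be done
None
```

The loose cover was cover_2, the far one in the left module. It is now home and level with the others, and I've handed the job in.

- **Finding it:** Depth from both cameras read its top at about 51 mm, against 48–49 mm for the other three, so I probed it first. I did not finger-probe the other three; their measured heights were the evidence that they were home.
- **Rocking:** A light press of about 1–2 N, 28 mm off its middle, held it tilted for roughly half a second. The fingertip sank about 1.5 mm, and in the picture the far edge rose by a shift that works out to roughly 0.1 rad.
- **What went wrong:** My next off-centre press was too hard, at about 33 N, and drove the cover home from the side instead of the middle. I then pressed its middle at about 10 N, and the fingertip stopped at 48.3 mm.
- **Last checks:** All four cover tops read 47.8–48.7 mm in the two views, with slopes of 0.01 or less. By eye, the other things on the desk are where they stood in the starting pictures. The arm is clear at z = 0.217, and about 8 s of the 64 s were used.

The one thing I could not confirm directly is the exact tilt angle and finger contact force during the rock. I inferred both from the fingertip height, the wrist force and the pictures.

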